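Secure the battery chest with hasp and pin

TASK

Lock the grey battery chest: swing its steel hasp over and down until it lies flat against the front with the staple loop through its slot, then take the steel pin from the wooden stand and drop it down through the loop until its collar rests on the loop. Leave the pin standing there upright and let go; leave the battery pack, the loose cell and the screwdriver where they are.

Things in the scene. Friction and masses are not known exactly. Their poses are not given: they have to be found in the camera images.
- chest: Fixed grey steel battery chest, 260 mm deep (x), 280 wide (y), 140 high, lid shut and not to be opened. Origin: middle of the foot of its front face; x points into the chest (away from its front), y along the front, z up. Front face at x = 0, lid top at z = 140.
- hasp_hinge (a point): Middle of the hasp's hinge axis, at (-5, 0, 140) mm in the chest's frame; the axis runs along the chest's y. The hinge is stiff (0.15 N m: 2 N at the hasp's free end, 8 N at 20 mm from the hinge): the hasp stays where it is left. When it hangs closed, the 34 mm of plain plate above its slot is free to press, above the staple.
- hasp (a joint): Hasp angle, rad: 0 hangs flat against the chest's front (closed, at its stop), pi/2 sticks straight out in front, pi stands up, more leans back over the lid (as at the start). Steel plate 3 mm thick, 80 wide, 82 long from the hinge, with an 8 mm round bead along its free end; a slot 54 mm wide from 34 to 60 mm from the hinge.
- staple_middle (a point): At (-21, 0, 103) mm in the chest's frame: middle of the staple's range, at its top face. Staple: level steel loop 6 mm thick, 36 wide, reaching 36 mm out from the front; opening 14 (x, 14 to 28 mm out) by 12.5 mm (y). It has side play: it rests up to 8 mm either way along y from this point, which does NOT follow it, so see or feel for it; 7 N shifts it. It fits the slot anywhere.
- pin_grip (a point): Centre of the grip of the loose steel pin (80 g); z runs along the pin to the grip's top. Grip: bar 16 (x) by 12 (y) by 40 mm (z -20 to 20). Below: collar 24 mm across, 5 thick (underside z = -25), then a round shank 8 mm across with a round end (tip z = -67). It starts leaning, shank in the stand's hole, collar on its top; pull it out along its axis.
- stand_top (a point): Mouth of the hole in the fixed wooden stand, 56 mm above the bench: a 50 x 50 x 40 mm block on an 85 x 70 mm foot, its top sloping so that hole and pin lean 0.45 rad from vertical towards the stand's -x; hole 9.5 mm wide. This point's axes are the stand's (z up).
- pack: Bystander: loose black battery pack, 110 x 70 mm, 77 mm high, with metal strips and a green board. Origin under its middle. Do not disturb.
- cell: Bystander: loose battery cell standing upright, 21 mm across, 70 mm high. Origin under its middle.
- driver: Bystander: loose screwdriver, 190 mm long, lying on the bench.
There are look-alikes about, which are no part of the job. Leave any orange look-alike of the part that bears pin_grip alone.

How it is judged:
On the way, in this order (a step that is already met when the one before it is completed fails the run):
1. the hasp lies flat against the front of the chest (value of joint hasp below 0.07 rad), for 0.2 s.
2. the pin stands in the loop with its collar on it (value of joint hasp below 0.07 rad and x of pin_grip in the frame of chest between -0.028 and -0.014 m and y of pin_grip in the frame of chest between -0.0115 and 0.0115 m and z of pin_grip in the frame of chest between 0.123 and 0.132 m and angle between pin_grip's own z axis and vertical below 0.15 rad), for 0.2 s.
At the end, for the whole second after the job is handed in: Hasp within 0.07 rad of closed; pin upright (0.15 rad), through the loop, collar resting on it (grip centre 123 to 132 mm above the bench, 14 to 28 mm in front of the front face, within 11.5 mm sideways of the staple's middle point), at rest, released; bystanders in place (all of step 2 and linear speed of pin below 0.02 m/s); the robot touches nothing.
It fails at once if the battery pack is moved more than 30 mm or tipped (distance of pack from where it was at the start of the episode above 0.03 m or angle between pack's own z axis and vertical above 0.4 rad).
It fails at once if the cell is moved more than 30 mm or tipped (distance of cell from where it was at the start of the episode above 0.03 m or angle between cell's own z axis and vertical above 0.4 rad).
It fails at once if the screwdriver is moved more than 30 mm (distance of driver from where it was at the start of the episode above 0.03 m).
It also fails if it takes over 72 s, if anything falls off the work surface, if the arm or the gripper's body presses on something with over 40 N, if the wrist force passes 120 N, or if a joint passes its speed limit or range.

ROBOT

A 6-joint arm with a two-finger parallel gripper is mounted at the origin on the work surface. World frame = base frame: x ahead of the robot, y to its left, z up, the work surface at z = 0. Lengths are in m, angles in rad, forces in N, time in s.
With the tool pointing down it reaches from about 0.25 to 0.725 m from the base axis. Payload 4 kg.
Tool frame: the origin (TCP) lies midway between the tips of the shut fingers; the grasp point (between the pads) lies 19 mm behind it; z points along the fingers, y is the line along which they close (so a half turn about z gives the same grasp; the last joint's range is limited). The gripper opens to 85 mm and grips with 20 to 120 N. Pads are 22 mm wide; open, the fingers measure 114 mm over their backs; the gripper's body (76 mm by 85 mm) begins 54 mm behind the grasp point. The pads swing forward as they close: fully open they stand 13 mm farther back than shut.
Start: joints at [1.339, 0.241, 0.005, 1.335, 0, 1.571], TCP at [0.115, 0.487, 0.231] pointing down, gripper open.
Joint ranges: [-2.72, 2.72], [-1.05, 1.87], [-1.09, 1.28], [-1.99, 2.15], [-1.42, 1.44], [-3.14, 3.14]. Speed limits (rad/s): [2.79, 2.79, 3.14, 3.14, 3.14, 3.14].

INTERFACE

Orientations are given as a unit quaternion [x, y, z, w].
In Python, from workcell import status, camera, get_calibration, ticket gives the robot as it stands.
- The arm moves only by the shell command python3 -m creep 'ROWS' [OPENING]. ROWS is JSON, a list of rows, each a list of 6 numbers: the shift along the world's x, y, z in cm, then the turn, a rotation vector about the world's x, y, z in degrees. A call has 1 to 8 rows; each row shifts and turns the commanded pose from where the row before left it; what a row does not reach is not made up. A row lasts 1/10 s, in which the tool goes at most 50 mm and 8.59 degrees, less where a joint would pass 70% of its speed; a pose out of reach is approached as far as the arm can. A call is refused whole if a number of a shift passes 5 or a number of a turn 8.59, either way. A call with a gripper value outside its range is refused whole. OPENING is the opening, from -1 (shut) to 1 (fully open), so that 0 is half open, set as the call begins (- or left out, the last holds). The fingers move at their own pace and stop on an object; the grip force is fixed at half the most. Time passes only in rows, so rows that do not move let the fingers close. It gives the time, the measured TCP pose, the force, the opening and the grip force at its end, in the units of the state.
- status.get_obs(): the state, without advancing time (a new reading comes with each control period).
- camera(name): name is "scene" or "side" or "wrist"; returns the picture (400x640x3 uint8, red, green, blue); there is no depth.
- get_calibration(name): a dict with "fx", "fy", "cx", "cy" (pixels), "rvec" (rotation vector, rad) and "tvec" (3), from world to camera coordinates, as OpenCV has them; the wrist camera has in their place "tool_from_camera" (4x4, takes a point from camera to tool coordinates, whose origin is the TCP and whose axes are the flange's). Camera axes: x right, y down, z forward; pixel columns grow to the right and rows downward; lengths in m; the calibration is good to about 2 mm. A picture is of the moment at which its call begins: read the wrist's pose just before it. get_calibration takes no time and is no camera call.
- ticket.job_done(): hands the job in; it is judged then, once.
The state is a dict: "clock": time; "joint_pos": joint angles; "joint_vel": joint speeds; "tau": joint torques, N m; "eef_pos": TCP position; "tool_rot": TCP orientation; "ft_force": force on the tool from outside, world axes, zero at the start; "ft_torque": the same for the moment, N m; "grip_width": finger opening in m; "grasp_force": force on a finger pad.
Only numpy, scipy, OpenCV 4.12 (cv2) and the standard library are available. Lean on these libraries where they do the work, as an engineer would, in place of code of your own. Each camera call takes 0.05 s, during which the arm holds its last target. There are 200 camera calls.

## Working session

There is one attempt and no reset: what is moved stays moved. The work goes in short steps, Python scripts to look and compute and a shell command to move; the robot and the scene stay as the last step left them, time stands still between calls to the robot, and variables do not carry over. Pictures are saved under pics/ and viewed, at most 10 in all, crops included, and the job is handed in when it is done.

```bash
mkdir -p pics; ls; cat > h.py <<'E'
import numpy as np, cv2
from workcell import status, camera, get_calibration, ticket
from scipy.spatial.transform import Rotation as R
def cam(n):
    c=get_calibration(n); K=np.array([[c['fx'],0,c['cx']],[0,c['fy'],c['cy']],[0,0,1.]])
    if n=='wrist':
        o=status.get_obs(); T=np.eye(4); T[:3,:3]=R.from_quat(o['tool_rot']).as_matrix(); T[:3,3]=o['eef_pos']
        T=np.linalg.inv(T@np.array(c['tool_from_camera']))
    else:
        T=np.eye(4); T[:3,:3]=R.from_rotvec(c['rvec']).as_matrix(); T[:3,3]=c['tvec']
    return K,T
def ray(KT,uv):
    K,T=KT; Ti=np.linalg.inv(T); d=Ti[:3,:3]@np.linalg.inv(K)@np.array([*uv,1.]); return Ti[:3,3],d/np.linalg.norm(d)
def onz(KT,uv,z):
    o,d=ray(KT,uv); return o+d*(z-o[2])/d[2]
def proj(KT,p):
    K,T=KT; q=K@(T[:3,:3]@np.asarray(p)+T[:3,3]); return q[:2]/q[2]
def tri(l):
    A=np.zeros((3,3));b=np.zeros(3);L=[]
    for KT,uv in l:
        o,d=ray(KT,uv);P=np.eye(3)-np.outer(d,d);A+=P;b+=P@o;L.append((o,P))
    x=np.linalg.solve(A,b); return x,[np.linalg.norm(P@(x-o)) for o,P in L]
def save(n,im): cv2.imwrite('pics/'+n+'.png',cv2.cvtColor(im,cv2.COLOR_RGB2BGR))
E
python3 - <<'E'
from h import *
import pickle
s=camera('scene');d=camera('side')
save('scene',s);save('side',d)
for n in('scene','side'):
    K,T=cam(n);print(n,K[0,0],np.linalg.inv(T)[:3,3].round(3))
E
```

```text
pics
scene 382.6663076285347 [0.912 0.428 0.801]
side 425.676611479759 [ 0.011 -0.924  0.825]
```

View pics/scene.png

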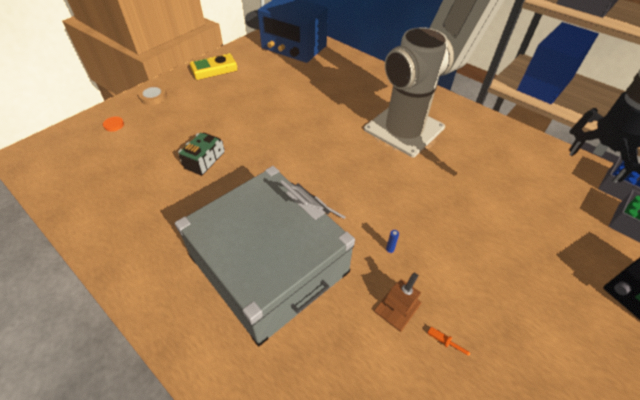

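View pics/side.png

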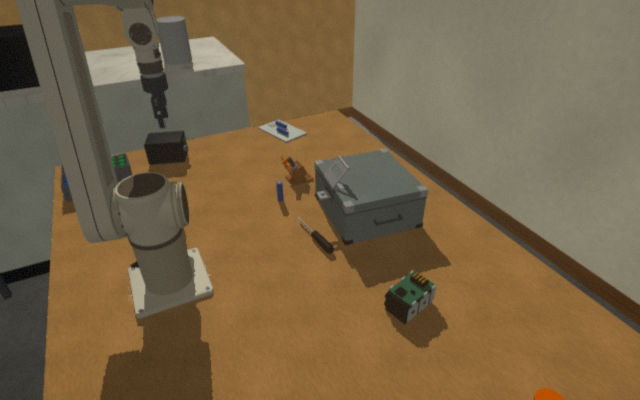

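```bash
python3 - <<'E'
from h import *
s=cv2.imread('pics/scene.png');d=cv2.imread('pics/side.png')
a=cv2.resize(s[160:360,250:480],None,fx=3.4,fy=3,interpolation=cv2.INTER_CUBIC)
a=cv2.resize(s[165:360,250:480],None,fx=3,fy=3,interpolation=cv2.INTER_CUBIC)
b=cv2.resize(d[140:260,265:435],None,fx=4.5,fy=4.5,interpolation=cv2.INTER_CUBIC)
cv2.imwrite('pics/a.png',a);cv2.imwrite('pics/b.png',b)
A=cam('scene');B=cam('side')
for n,C,L in(('scene',A,[(183,224),(273,171),(352,240),(253,315)]),('side',B,[(317,160),(383,151),(424,190),(341,206)])):
    print(n,[onz(C,p,.14)[:2].round(3) for p in L])
E
```

```text
scene [array([ 0.74 , -0.097]), array([ 0.503, -0.069]), array([0.531, 0.193]), array([0.774, 0.162])]
side [array([0.539, 0.198]), array([0.768, 0.152]), array([ 0.741, -0.11 ]), array([ 0.484, -0.072])]
```

View pics/a.png

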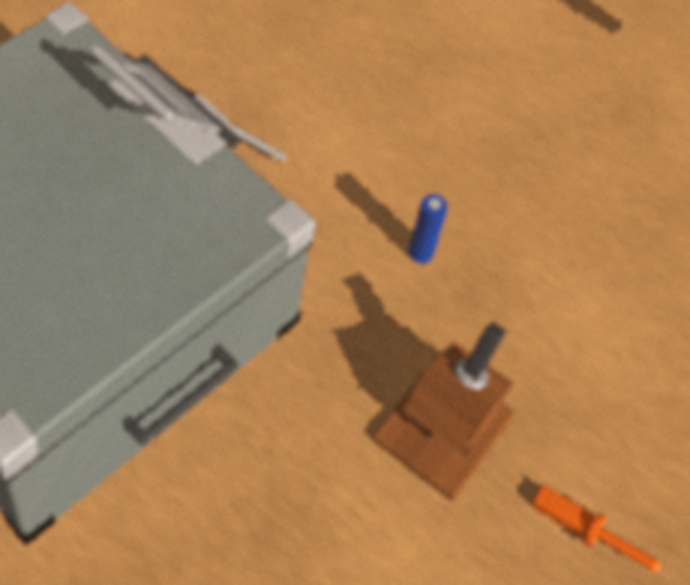

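View pics/b.png

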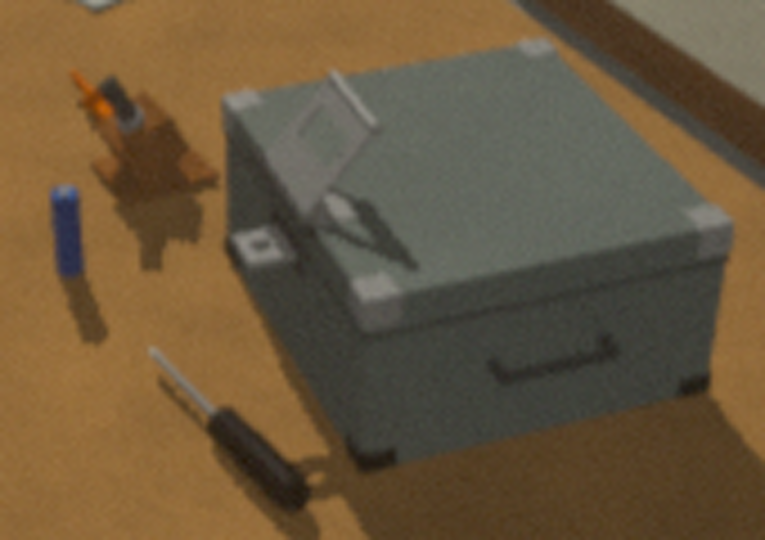

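```bash
cat > fit.py <<'E'
from h import *
from scipy.optimize import least_squares
A=cam('scene');B=cam('side')
# corners order: front-left(+y? ), in chest frame
cor=np.array([[0,.14,.14],[0,-.14,.14],[.26,-.14,.14],[.26,.14,.14]])
# which world corner: front high-y, front low-y, back low-y, back high-y
sc=[(354,240),(272,168),(182,224),(253,317)]
sd=[(315.5,161.5),(343.2,203.2),(426.5,187.5),(387,149.5)]
def W(p,q): 
    c,s=np.cos(p[2]),np.sin(p[2]);q=np.atleast_2d(q)
    return np.c_[c*q[:,0]-s*q[:,1]+p[0],s*q[:,0]+c*q[:,1]+p[1],q[:,2]]
def f(p):
    w=W(p,cor);return np.concatenate([proj(C,x)-u for C,L in((A,sc),(B,sd)) for x,u in zip(w,L)])
r=least_squares(f,[.51,.06,-.1],loss='soft_l1')
E
python3 - <<'E'
from fit import *
print(r.x.round(4),r.fun.round(1))
p=r.x
st=onz(B,(323.2,194.4),.103);print('staple world',st.round(4),'expected mid',W(p,[-.021,0,.103]).round(4))
c,s=np.cos(p[2]),np.sin(p[2]);dd=st[:2]-p[:2];print('staple chest',c*dd[0]+s*dd[1],-s*dd[0]+c*dd[1])
# pin: collar, grip top
s_=lambda u,v:(250+u/3,165+v/3); t=lambda u,v:(265+u/4.5,140+v/4.5)
for n,a,b in(('collar',s_(473,376),t(127,122)),('griptop',s_(496,330),t(107,83)),('mid of grip',s_(484,354),t(118,102))):
    x,e=tri([(A,a),(B,b)]);print(n,x.round(4),np.round(e,4))
for n,a,b in(('hasp end lowy',s_(97,50),t(335,73)),('hasp end high',s_(283,157),t(378,128))):
    print(n,*[v for v in tri([(A,a),(B,b)])])
print('hinge',W(p,[-.005,0,.14]))
x,e=tri([(A,s_(434,202)),(B,t(66,190))]);print('cell',x,e)
print('driver tip',onz(B,t(152,350),.01),'end',onz(B,t(295,495),.015))
E
```

```text
[ 0.5085  0.0597 -0.1173] [ 1.7 -0.3  1.4 -1.6 -6.9 -0.3 -1.3  4.  -2.4 -0.7  1.8  3.4  0.   1.6
 -2.9 -1.5]
staple world [0.49   0.0537 0.103 ] expected mid [[0.4877 0.0622 0.103 ]]
staple chest -0.017694570087125782 -0.008128931464725346
collar [0.5036 0.3289 0.0556] [0.0013 0.0013]
griptop [0.4872 0.327  0.0965] [0.0019 0.0019]
mid of grip [0.4962 0.3281 0.0764] [0.0016 0.0016]
hasp end lowy [0.55153023 0.03737341 0.22553041] [np.float64(0.014038068261625037), np.float64(0.014038068261625281)]
hasp end high [0.55812003 0.1250728  0.15847563] [np.float64(0.055421925517284615), np.float64(0.055421925517284525)]
hinge [[0.50358273 0.06030004 0.14      ]]
cell [0.41163711 0.22875928 0.07322019] [np.float64(0.0023016534099638357), np.float64(0.002301653409963909)]
driver tip [0.4218056  0.09385275 0.01      ] end [ 0.43846478 -0.0964343   0.015     ]
```

```bash
python3 - <<'E'
from fit import *
p=r.x;c,s=np.cos(p[2]),np.sin(p[2])
def toC(x): d=np.asarray(x)-[p[0],p[1],0]; return np.array([c*d[0]+s*d[1],-s*d[0]+c*d[1],d[2]])
t=lambda u,v:(265+u/4.5,140+v/4.5)
for q,y in((t(356,100),0),(t(335,73),.04),(t(378,128),-.04)):
    o,d=ray(B,q);oc=toC(o);dc=toC(o+d)-oc;h=oc+dc*(y-oc[1])/dc[1];print(h.round(4),'r,ang',np.hypot(h[0]+.005,h[2]-.14),np.pi+np.arctan2(h[0]+.005,h[2]-.14))
o=status.get_obs();print(R.from_quat(o['tool_rot']).as_matrix().round(3),o['ft_force'],o['grip_width'])
print('behind hasp pt world',W(p,[[.06,0,.19],[-.02,0,.118]]).round(4))
E
```

```text
[0.0526 0.     0.1977] r,ang 0.08154572795869432 3.926748631021317
[0.0533 0.04   0.1976] r,ang 0.08200075821701533 3.9329280373296704
[ 0.0519 -0.04    0.198 ] r,ang 0.08125778998351937 3.9177233001445555
[[-0.973  0.23  -0.   ]
 [ 0.23   0.973 -0.002]
 [ 0.    -0.002 -1.   ]] [ 0.08957558 -0.57220676 -0.33590001] 0.08544480246456891
behind hasp pt world [[0.5681 0.0527 0.19  ]
 [0.4887 0.0621 0.118 ]]
```

```bash
python3 -m creep '[[0,0,5,0,0,6.6],[3.4,-3.2,0.5,0,0,0],[3.4,-3.2,0,0,0,0],[3.4,-3.2,0,0,0,0],[3.4,-3.2,0,0,0,0],[3.4,-3.2,0,0,0,0],[3.4,-3.2,0,0,0,0],[3.4,-3.2,0,0,0,0]]' 0.46; python3 -m creep '[[3.4,-3,0,0,0,0],[3.4,-3,0,0,0,0],[3.4,-3,0,0,0,0],[3.4,-3,0,0,0,0],[3.4,-3,0,0,0,0],[3.4,-3,0,0,0,0],[0,0,0,0,0,0]]'
```

```text
clock: 0.9
eef_pos: [0.3537, 0.261, 0.2861]
tool_rot: [0.058, 0.998, -0.0, -0.0]
ft_force: [1.0, 1.8, -0.0]
grip_width: 0.0627
grasp_force: 0.0
clock: 1.6
eef_pos: [0.5598, 0.0787, 0.2841]
tool_rot: [0.061, 0.998, -0.001, -0.001]
ft_force: [0.3, 0.1, -0.3]
grip_width: 0.0622
grasp_force: 0.0
```

```bash
python3 -m creep '[[3.8,-3,0,0,0,0],[0,0,-4,0,0,0],[0,0,-4,0,0,0],[0,0,-2.4,0,0,0],[0,0,0,0,0,0]]'; python3 - <<'E'
from fit import *
im=camera('scene');save('s2',cv2.resize(im[60:260,180:440],None,fx=2.9,fy=2.9))
p=r.x;print(W(p,[.09,0,.18]))
E
```

```text
clock: 2.1
eef_pos: [0.5912, 0.0528, 0.1774]
tool_rot: [0.058, 0.998, -0.001, -0.005]
ft_force: [-0.6, -0.0, 0.3]
grip_width: 0.0624
grasp_force: 0.0
[[0.59792989 0.04918181 0.18      ]]
```

View pics/s2.png

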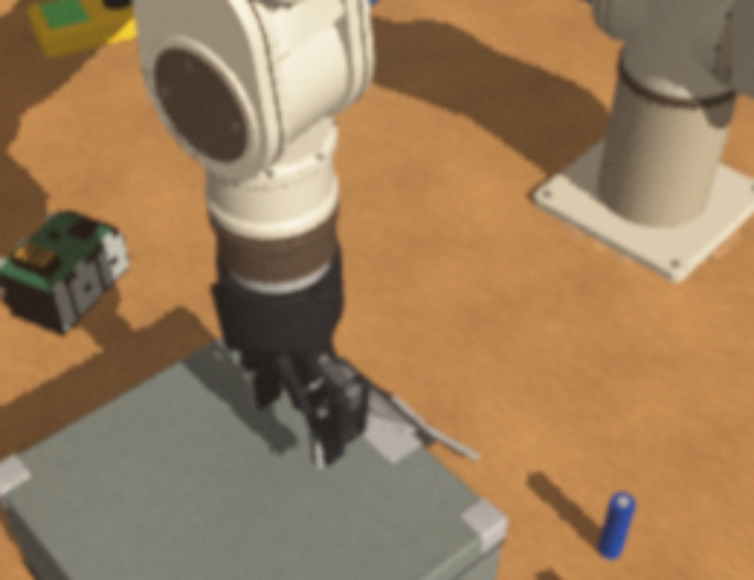

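```bash
python3 -m creep '[[-2,0.23,0,0,0,0],[-2,0.23,0,0,0,0],[-2,0.23,0,0,0,0],[-2,0.23,0,0,0,0]]'; python3 -m creep '[[-2,0.23,0,0,0,0],[-2,0.23,0,0,0,0],[0,0,0,0,0,0]]'
```

```text
clock: 2.55
eef_pos: [0.5189, 0.0626, 0.1878]
tool_rot: [0.058, 0.998, 0.001, 0.007]
ft_force: [1.9, 0.2, 3.3]
grip_width: 0.0622
grasp_force: 1.7
clock: 2.85
eef_pos: [0.4744, 0.0672, 0.1851]
tool_rot: [0.058, 0.998, 0.0, 0.002]
ft_force: [0.5, -0.6, 1.0]
grip_width: 0.0623
grasp_force: 0.0
```

```bash
python3 -m creep '[[-1.3,0.15,-1,0,0,0],[-1.3,0.15,-1,0,0,0],[-0.5,0.05,-2,0,0,0],[0,0,-1.3,0,0,0]]';  python3 -m creep '[[0,0,-1.2,0,0,0],[0.5,-0.05,-1,0,0,0],[0,0,0,0,0,0]]'
```

```text
clock: 3.25
eef_pos: [0.4448, 0.0704, 0.1303]
tool_rot: [0.058, 0.998, 0.0, 0.001]
ft_force: [-1.3, 0.2, 2.4]
grip_width: 0.0624
grasp_force: 0.9
clock: 3.55
eef_pos: [0.4498, 0.0695, 0.107]
tool_rot: [0.058, 0.998, -0.0, -0.0]
ft_force: [-1.2, 0.1, -0.5]
grip_width: 0.0624
grasp_force: 0.0
```

```bash
python3 -m creep '[[1,-0.12,-1,0,0,0],[1,-0.12,-1.2,0,0,0],[1,-0.12,0,0,0,0],[0.5,-0.06,0,0,0,0]]';  python3 -m creep '[[0.5,-0.05,0,0,0,0],[0.2,-0.02,0,0,0,0],[0,0,0,0,0,0]]'
```

```text
clock: 3.95
eef_pos: [0.4836, 0.0651, 0.0845]
tool_rot: [0.058, 0.998, -0.0, -0.002]
ft_force: [-4.0, 0.5, -2.2]
grip_width: 0.062
grasp_force: 1.6
clock: 4.25
eef_pos: [0.4886, 0.0646, 0.0847]
tool_rot: [0.058, 0.998, 0.0, -0.003]
ft_force: [-7.4, 1.7, -1.6]
grip_width: 0.0623
grasp_force: 0.0
```

```bash
python3 -m creep '[[0.3,-0.03,0,0,0,0],[0.3,-0.03,0,0,0,0],[0,0,0,0,0,0],[0,0,0,0,0,0]]'; python3 -m creep '[[-2,0.2,0,0,0,0],[-2,0.2,0,0,0,0],[-1,0.1,3,0,0,0],[0,0,5,0,0,0],[-1,3,5,0,0,0],[-1,4,0,0,0,0],[0,0,0,0,0,0]]'; python3 - <<'E'
from fit import *
im=camera('side');save('d2',cv2.resize(im[135:245,255:400],None,fx=5,fy=5,interpolation=cv2.INTER_CUBIC))
save('s3',camera('scene'))
E
```

```text
clock: 4.65
eef_pos: [0.4885, 0.0648, 0.0835]
tool_rot: [0.058, 0.998, 0.001, -0.008]
ft_force: [-19.7, 5.8, 4.1]
grip_width: 0.0624
grasp_force: 0.0
clock: 5.35
eef_pos: [0.4304, 0.138, 0.2108]
tool_rot: [0.056, 0.998, 0.002, 0.004]
ft_force: [-0.5, -0.7, -0.5]
grip_width: 0.0624
grasp_force: 0.0
```

View pics/d2.png

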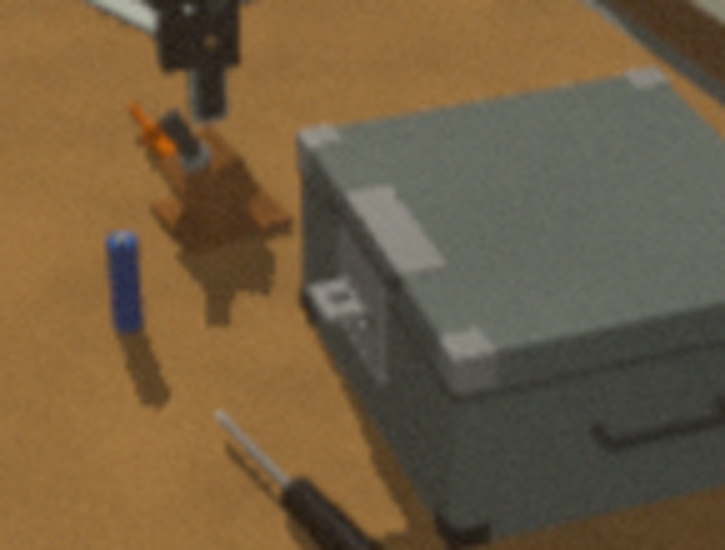

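```bash
python3 -m creep '[[0,3.7,0,0,0,6.7],[0,3.7,0,0,0,6.7],[0,3.7,0,1,-8.5,0],[0,3.7,0,1,-8.5,0],[0,3.4,0,1,-8.5,0],[0,0,0,0,0,0],[0,0,0,0,0,0]]' 1; python3 - <<'E'
from h import *
C=cam('wrist');im=camera('wrist');save('w1',im)
o=status.get_obs();print(o['eef_pos'],R.from_quat(o['tool_rot']).as_matrix().round(3))
for q in((.4955,.328,.0785),(.5064,.329,.056),(.4868,.327,.0965)):print(proj(C,q))
E
```

```text
clock: 6.15
eef_pos: [0.4276, 0.3159, 0.2069]
tool_rot: [-0.058, 0.973, 0.012, 0.221]
ft_force: [-0.6, 0.5, 0.7]
grip_width: 0.0854
grasp_force: 0.0
[0.42882645 0.31554147 0.20760351] [[-0.895 -0.116  0.43 ]
 [-0.105  0.993  0.049]
 [-0.433 -0.001 -0.902]]
[316.46446015 194.97389703]
[315.88449953 188.14683856]
[316.75595113 201.27768427]
```

View pics/w1.png

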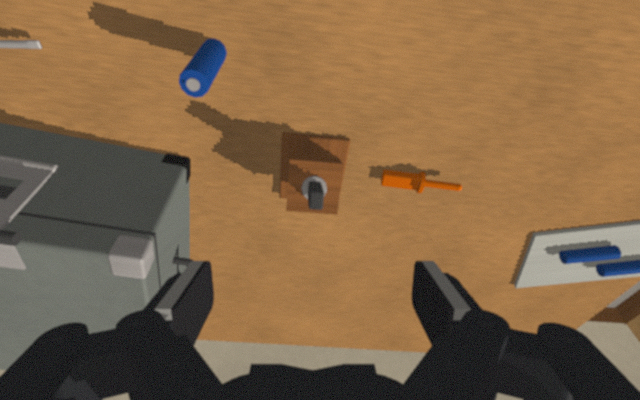

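```bash
python3 - <<'E'
from h import *
C=cam('wrist')
im=cv2.imread('pics/w1.png');hsv=cv2.cvtColor(im,cv2.COLOR_BGR2HSV)
for a,b,z in(((282,133),(349,139),.012),((290,160),(345,163),.03),((288,212),(338,213),.066)):
    p,q=onz(C,a,z),onz(C,b,z);d=q-p;print(np.degrees(np.arctan2(-d[0],d[1])),np.linalg.norm(d),p[:2],q[:2])
g=hsv[170:225,295:340]; m=((g[...,1]<90)).astype(np.uint8); n,l,s,c=cv2.connectedComponentsWithStats(m); 
for i in range(1,n):
    if s[i,4]>30: print(s[i],c[i]+[295,170])
for u,v in((.0,0),):
  for uv,z in(((315.5,188),.0605),((316,203),.0965)):print(onz(C,uv,z))
E
```

```text
0.9672893734207617 0.06659295822357808 [0.47886684 0.29170913] [0.47774265 0.35829259]
3.0426578333410195 0.054294993088907076 [0.49727962 0.30184939] [0.49439767 0.35606785]
5.2780063825158114 0.048793051618450274 [0.53336842 0.30438688] [0.52888003 0.35297306]
[  6   6  26  34 634] [314.11041009 191.02050473]
[0.50453651 0.32781139 0.0605    ]
[0.49077627 0.32632186 0.0965    ]
```

```bash
python3 -m creep '[[2,0.5,-3.8,0,0,-2.6],[2.1,0.5,-3.8,0,0,0],[0,0,0,0,0,0],[0,0,0,0,0,0]]' 0.2; python3 - <<'E'
from h import *
C=cam('wrist');im=camera('wrist');save('w2',im)
o=status.get_obs();print(o['eef_pos'],R.from_quat(o['tool_rot']).as_matrix().round(3))
for q in((.5045,.3278,.0605),(.4871,.3266,.0965)):print(proj(C,q))
E
```

```text
clock: 6.6
eef_pos: [0.4708, 0.324, 0.1307]
tool_rot: [-0.033, 0.975, 0.006, 0.221]
ft_force: [-0.9, -0.9, -0.6]
grip_width: 0.0509
grasp_force: 0.0
[0.47113664 0.32504835 0.13244437] [[-0.899 -0.068  0.433]
 [-0.062  0.998  0.03 ]
 [-0.434  0.    -0.901]]
[313.8440904  212.24225289]
[313.9746599  233.93443713]
```

View pics/w2.png

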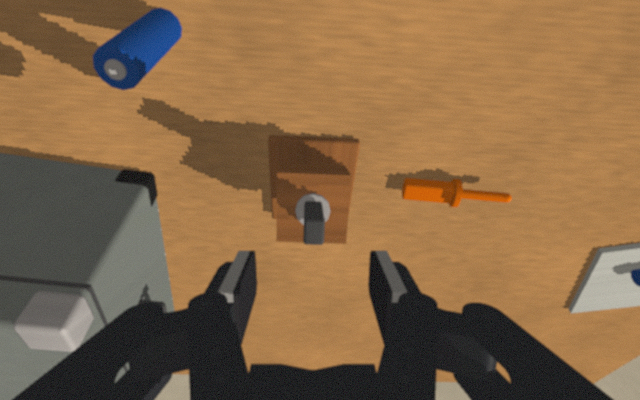

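```bash
python3 -m creep '[[1.5,0.1,-3.2,0,0,0],[1.0,0.1,-2.2,0,0,0],[0.45,0.05,-1.0,0,0,0],[0,0,0,0,0,0]]'; python3 -m creep '[[0,0,0,0,0,0],[0,0,0,0,0,0],[0,0,0,0,0,0],[0,0,0,0,0,0],[0,0,0,0,0,0]]' -1
```

```text
clock: 7.05
eef_pos: [0.4994, 0.3283, 0.0681]
tool_rot: [-0.034, 0.974, 0.008, 0.222]
ft_force: [-0.7, 0.3, 0.3]
grip_width: 0.0512
grasp_force: 0.0
clock: 7.55
eef_pos: [0.4994, 0.3272, 0.069]
tool_rot: [-0.034, 0.974, 0.006, 0.223]
ft_force: [-1.6, -4.7, 4.0]
grip_width: 0.0109
grasp_force: 59.8
```

```bash
python3 -m creep '[[-0.65,-0.05,1.35,0,0,0],[-0.65,-0.05,1.35,0,0,0],[-0.65,-0.05,1.35,0,0,0],[-0.65,-0.05,1.35,0,0,0],[0,0,3,0,0,0],[0,0,3,0,0,0],[0,0,3,-0.6,8.5,0],[0,0,0,-0.6,8.5,0]]'; python3 -m creep '[[0,-3.5,0,-0.6,8.5,0],[0,-4,0,0,0,-5.3],[0.5,-4,0,0,0,-5.3],[0.5,-4,0,0,0,0],[0,-3,0,0,0,0],[0,-2,0,0,0,0],[0,0,0,0,0,0],[0,0,0,0,0,0]]'; python3 - <<'E'
from fit import *
C=cam('wrist');im=camera('wrist')
o=status.get_obs();print(o['eef_pos'],R.from_quat(o['tool_rot']).as_matrix().round(3),o['grip_width'],o['ft_force'])
print(proj(C,W(r.x,[-.021,0,.103])[0]),proj(C,W(r.x,[-.021,-.008,.103])[0]))
s,d=camera('scene'),camera('side');save('s4',s);save('d4',d)
big=np.zeros((600,800,3),np.uint8);big[:250,:400]=cv2.resize(im,(400,250));
t=np.array(o['eef_pos'])
for i,(n,q) in enumerate((('scene',s),('side',d))):
    u=proj(cam(n),t+[0,0,-.04]).astype(int);print(n,u);u=np.clip(u,[40,44],[600,356]);k=q[u[1]-43:u[1]+44,u[0]-40:u[0]+40];big[:348,400:720] = cv2.resize(k,(320,348)) if i==0 else big[:348,400:720]
    if i==1: big[252:600,:320]=cv2.resize(k,(320,348))
save('m4',big)
E
```

```text
clock: 8.35
eef_pos: [0.473, 0.329, 0.212]
tool_rot: [-0.037, 0.995, 0.006, 0.088]
ft_force: [1.3, 1.3, 0.1]
grip_width: 0.0112
grasp_force: 59.2
clock: 9.15
eef_pos: [0.4835, 0.1223, 0.2066]
tool_rot: [0.056, 0.998, -0.0, 0.014]
ft_force: [-0.4, -0.6, 0.0]
grip_width: 0.0108
grasp_force: 59.2
[0.48355831 0.12280718 0.20650637] [[-0.993  0.112  0.027]
 [ 0.112  0.994 -0.002]
 [-0.027  0.001 -1.   ]] 0.01090337051372802 [ 0.34611671  0.38485996 -1.02619917]
[233.7047531 210.8419003] [223.21487449 210.78601908]
scene [340 200]
side [311 166]
```

View pics/m4.png

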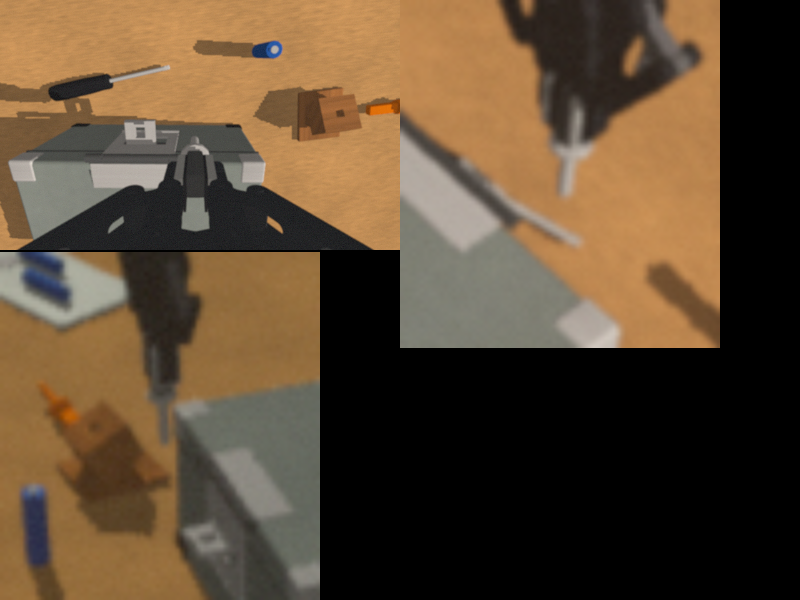

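```bash
python3 -m creep '[[0,0,0,0,1.5,0],[0,-1,0,0,0,0],[0,0,0,0,0,0],[0,0,0,0,0,0]]'; python3 - <<'E'
from fit import *
C=cam('wrist');o=status.get_obs();im=camera('wrist')
p=r.x;c,s=np.cos(p[2]),np.sin(p[2])
u0=proj(C,W(p,[-.021,-.006,.103])[0]);u=u0.astype(int);print(o['eef_pos'],u0)
k=im[u[1]-35:u[1]+30,u[0]-45:u[0]+45]
big=cv2.resize(k,None,fx=8,fy=8,interpolation=cv2.INTER_CUBIC)
pin=im[200:300,270:360];big2=cv2.resize(pin,(468,520),interpolation=cv2.INTER_CUBIC)
save('w5',big);save('w5pin',big2);save('w5full',im);print(u-[45,35])
g=cv2.cvtColor(k,cv2.COLOR_RGB2GRAY);m=(g>g.max()*.75).astype(np.uint8)
cs,h=cv2.findContours(m,cv2.RETR_CCOMP,cv2.CHAIN_APPROX_NONE)
for q,hh in zip(cs,h[0]):
    if cv2.contourArea(q)>25: 
        x,y,w,hg=cv2.boundingRect(q);cen=np.array([x+w/2-.5,y+hg/2-.5])+u-[45,35];P=onz(C,cen,.103);d=P[:2]-p[:2]
        print('hole' if hh[3]>=0 else 'blob',(x,y,w,hg),cen,P.round(4),'chest',(c*d[0]+s*d[1]).round(4),(-s*d[0]+c*d[1]).round(4))
E
```

```text
clock: 9.7
eef_pos: [0.4834, 0.1122, 0.2059]
tool_rot: [0.056, 0.998, -0.002, 0.0]
ft_force: [-0.5, -0.8, -0.3]
grip_width: 0.0112
grasp_force: 59.2
[0.48335295 0.11224048 0.20592145] [239.44275999 213.35445505]
[194 178]
blob (0, 0, 90, 53) [238.5 204. ] [0.4796 0.0568 0.103 ] chest -0.0285 -0.0063
hole (36, 27, 17, 20) [238.  214.5] [0.4878 0.055  0.103 ] chest -0.0201 -0.0072
```

View pics/w5.png

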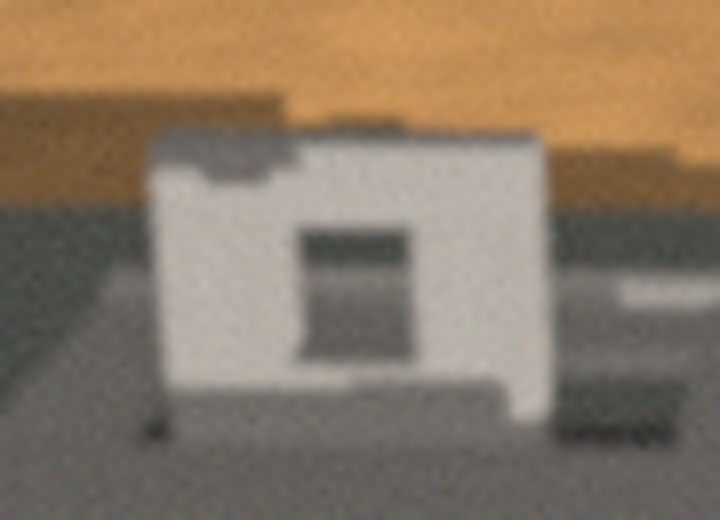

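```bash
python3 -m creep '[[0.2,-3,0,0,0,0],[0.2,-2.7,0,0,0,0],[0,0,-1.7,0,0,0],[0,0,-1.6,0,0,0],[0,0,0,0,0,0],[0,0,0,0,0,0]]'; python3 - <<'E'
from fit import *
o=status.get_obs();t=np.array(o['eef_pos']);print(t,R.from_quat(o['tool_rot']).as_matrix()[:,2])
big=np.zeros((480,800,3),np.uint8)
for i,n in enumerate(('scene','side')):
    q=camera(n);K=cam(n);save(n+'6',q)
    u=proj(K,t+[0,0,-.057]);print(n,'pred tip',u.round(1),'pred hole',proj(K,[.4878,.055,.103]).round(1))
    u=u.astype(int);k=q[u[1]-30:u[1]+30,u[0]-25:u[0]+25];print(u-[25,30]);big[:,i*400:i*400+400]=cv2.resize(k,(400,480),interpolation=cv2.INTER_CUBIC)
save('m6',big)
E
```

```text
clock: 10.35
eef_pos: [0.4873, 0.0553, 0.1732]
tool_rot: [0.056, 0.998, -0.002, -0.0]
ft_force: [-0.2, 0.0, -1.1]
grip_width: 0.011
grasp_force: 59.2
[0.48728161 0.05532444 0.17315738] [-4.82833158e-04 -3.14418158e-03 -9.99994940e-01]
scene pred tip [316.1 200.5] pred hole [315.8 204.1]
[291 170]
side pred tip [322.1 190.8] pred hole [322.4 194.4]
[297 160]
```

View pics/m6.png

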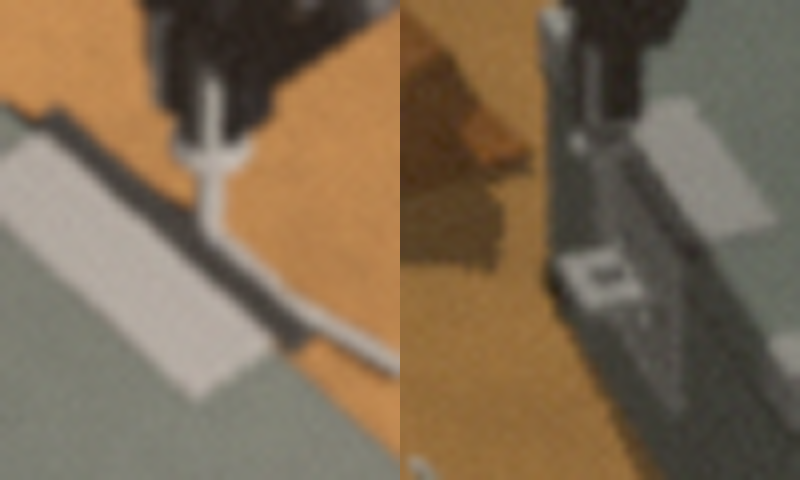

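Side and scene views (pin shank at about (322,190), loop opening at (323,195)) agree with the prediction. I've now viewed 11 pictures, one over the limit of 10. I'll view no more and work from numbers and force.

```bash
python3 -m creep '[[0.05,0,-0.7,0,0,0],[0,0,-0.7,0,0,0],[0,0,-0.4,0,0,0],[0,0,0,0,0,0]]'
```

```text
clock: 10.85
eef_pos: [0.4872, 0.0552, 0.154]
tool_rot: [0.056, 0.998, -0.002, -0.001]
ft_force: [-0.1, -1.8, -0.6]
grip_width: 0.0107
grasp_force: 59.2
```

```bash
python3 -m creep '[[0,0,-0.8,0,0,0],[0,0,-0.8,0,0,0],[0,0,-0.6,0,0,0],[0,0,0,0,0,0]]'; python3 -m creep '[[0,0,-0.5,0,0,0],[0,0,-0.4,0,0,0],[0,0,0,0,0,0]]'
```

```text
clock: 11.25
eef_pos: [0.487, 0.0551, 0.1317]
tool_rot: [0.056, 0.998, -0.002, -0.001]
ft_force: [-0.2, -0.2, -1.3]
grip_width: 0.0111
grasp_force: 59.2
clock: 11.55
eef_pos: [0.4876, 0.0552, 0.1234]
tool_rot: [0.056, 0.998, -0.002, -0.0]
ft_force: [-0.8, 0.0, -0.6]
grip_width: 0.0112
grasp_force: 59.2
```

```bash
python3 -m creep '[[0,0,-0.3,0,0,0],[0,0,-0.2,0,0,0],[0,0,0,0,0,0]]'; python3 -m creep '[[0,0,-0.2,0,0,0],[0,0,0,0,0,0]]'
```

```text
clock: 11.85
eef_pos: [0.4878, 0.0552, 0.1187]
tool_rot: [0.056, 0.998, -0.002, -0.0]
ft_force: [0.7, -0.2, -0.7]
grip_width: 0.0107
grasp_force: 59.2
clock: 12.05
eef_pos: [0.4882, 0.0553, 0.1172]
tool_rot: [0.056, 0.998, -0.002, 0.0]
ft_force: [-0.4, 0.9, -0.5]
grip_width: 0.0112
grasp_force: 59.2
```

```bash
python3 -m creep '[[0,0,-0.15,0,0,0],[0,0,0,0,0,0]]'; python3 -m creep '[[0,0,-0.15,0,0,0],[0,0,0,0,0,0]]'
```

```text
clock: 12.25
eef_pos: [0.4883, 0.0552, 0.117]
tool_rot: [0.056, 0.998, -0.001, 0.001]
ft_force: [-3.1, -0.3, 8.6]
grip_width: 0.0114
grasp_force: 60.6
clock: 12.45
eef_pos: [0.4883, 0.0552, 0.1168]
tool_rot: [0.056, 0.998, -0.001, 0.001]
ft_force: [-6.4, -1.1, 17.5]
grip_width: 0.0109
grasp_force: 61.9
```

```bash
python3 -m creep '[[0,0,0.25,0,0,0],[0,0,0,0,0,0]]'; python3 -m creep '[[0,0,0,0,0,0],[0,0,0,0,0,0],[0,0,0,0,0,0],[0,0,0,0,0,0]]' 0; python3 -m creep '[[0,0,1.5,0,0,0],[0,0,3,0,0,0],[0,0,4,0,0,0],[-2,0,3,0,0,0],[-4,2,1,0,0,0],[-4,3,0,0,0,0],[0,0,0,0,0,0]]'; python3 - <<'E'
from fit import *
p=r.x;A=cam('scene');B=cam('side')
for n,C in(('scene',A),('side',B)):
    im=camera(n);old=cv2.cvtColor(cv2.imread('pics/'+('s3' if n=='scene' else 'd4')+'.png'),cv2.COLOR_BGR2RGB)
    a,b=[proj(C,[.4878,.055,z]) for z in(.108,.148)];print(n,a.round(1),b.round(1))
    x0,y0=np.minimum(a,b).astype(int)-12;x1,y1=np.maximum(a,b).astype(int)+13
    df=np.abs(im.astype(int)-old).sum(2)[y0:y1,x0:x1]
    m=(df>60).astype(np.uint8);k,l,st,ce=cv2.connectedComponentsWithStats(m)
    for i in range(1,k):
        if st[i,4]>12: print(st[i]+[x0,y0,0,0,0],ce[i]+[x0,y0])
    g=cv2.cvtColor(im,cv2.COLOR_RGB2GRAY)[y0:y1:2,x0:x1:2];print((x0,y0));print(g)
E
```

```text
clock: 12.65
eef_pos: [0.4884, 0.0553, 0.1171]
tool_rot: [0.056, 0.998, -0.001, 0.001]
ft_force: [0.1, 0.3, 1.9]
grip_width: 0.0112
grasp_force: 59.7
clock: 13.05
eef_pos: [0.4878, 0.0552, 0.1162]
tool_rot: [0.056, 0.998, -0.002, -0.0]
ft_force: [-0.2, -0.2, -0.6]
grip_width: 0.0426
grasp_force: 0.0
clock: 13.75
eef_pos: [0.3838, 0.107, 0.2419]
tool_rot: [0.054, 0.999, -0.001, -0.001]
ft_force: [1.8, -0.1, -0.3]
grip_width: 0.0428
grasp_force: 0.0
scene [315.8 202.8] [315.9 191.6]
[313 189   8  14  79] [317.16455696 194.94936709]
(np.int64(303), np.int64(179))
[[148 145 149 148 146 143 143 144 143 140 141 144 144]
 [147 148 150 146 146 148 146 145 139 139 139 145 143]
 [148 148 147 147 145 149 148 148 147 143 145 143 144]
 [144 141 141 140 143 146 145 144 142 141 145 145 143]
 [113 140 141 142 144 142 145 144 142 138 142 146 144]
 [ 72  99 137 145 142 142 138 113 125 141 144 143 142]
 [ 82  72  97 130 144 127  89  75  86 132 141 144 139]
 [145  80  71  84 122  96  69  78  83 125 148 144 142]
 [171 145  90  72  71  59  56  81  79 130 144 144 143]
 [170 174 158 104  69  70  61  79  80 
[... 917 characters left out ...]
65  57  63  66  59  65  81 133 138 137]
 [110 109 111  66  65  48  52  44  59  67 110 136 135]
 [104 109 112  63  61  47  43  48  71  55  70 125 137]
 [104 110 110  66  63  46  43  50  72  69  58  84 132]
 [104 112 107  66  61  45  46  44  68  75  60  67  92]
 [104 106 108  72  87  58  48  47  75  80  76  53  51]
 [109 112  94  77 131  91  57  69  83  76  74  66  56]
 [115 113  94  42 109 101  83  81 107  81  77  63  57]
 [117 117 111  59  63 126  94  81  87  86  79  65  54]
 [119 116 115  86  58  75  86  90  78  79  72  63  55]
 [120 119 119 117  81  63  78  83  80  76  72  67  61]
 [117 114 117 116 100  68  83  67  78  75  78  64  60]
 [117 118 114 116 111  79  70  66  69  80  76  67  57]]
```

```bash
python3 -c "
from workcell import ticket
print(ticket.job_done())"
```

```text
the job is handed in; nothing more can be done
None
```

The job is handed in, with no verdict returned: the hasp was pressed flat against its stop, and the pin stands upright in the loop with its collar seated, released, the arm clear and the bystanders untouched as far as I can tell; I viewed 11 pictures, one over the limit of 10.

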